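# Take the tall battery pack off the bench charger

## Task

Unclip the tall battery pack from the charger: keep its release button squeezed in while you pull it straight up out of its bay. Then set it down upright in the cardboard tray, not dropping it, and let go. Leave the short pack clipped in the charger.

Things in the scene. Friction and masses are not known exactly. Their poses are not given: they have to be found in the camera images.
- tall_pack_mid (a point): Centre of the tall battery pack: black upright block 46 (x) x 62 (y) x 125 mm high, 0.45 kg, in a bay (which varies) of the grey charger. The point is 62.5 mm above its underside, 74.5 mm above the bench while seated; z up. Release button: grey ribbed 28 mm square on its -x face (robot side), centre 32.5 mm above this point, 9 mm proud: 55 mm across pack and button, 47 mm with it fully in.
- tall_pack_release (a joint): Travel of the tall pack's button, m: 0 out, 0.008 fully in (towards the pack's +x). Sprung: about 2 N to start, 5 N fully in. A catch joined to it hooks under the bay's lip: unless the button is held in, the pack rises only 2 mm and is held fast; fully in, it is free. The bay holds the lowest 34 mm of the pack with 1.5 mm play all round.
- short_pack_mid (a point): Centre of the short battery pack: same shape and button but 85 mm high (the point is 42.5 mm above its underside, its button 17.5 mm above the point), clipped in the other bay, 90 mm from the tall one along their y axis. The charger is a low dock 94 x 186 mm, 46 mm high, fast to the bench, its bay floors 12 mm above the bench.
- tray_floor (a point): Centre of the inner floor of the shallow open cardboard tray, 170 mm (x) x 160 mm (y) outside, walls 4 mm thick and 32 mm high from the bench; the floor is 4 mm above the bench. It is fast to the bench. z is up.
There are look-alikes about, which are no part of the job. What is shaped like the part that bears tall_pack_mid but red is not meant.

How it is judged:
On the way, in this order (a step that is already met when the one before it is completed fails the run):
1. the release button is squeezed in while the tall pack still sits in its bay (value of joint tall_pack_release above 0.0055 m and height (world z) of tall_pack_mid below 0.086 m), for 0.1 s.
2. the tall pack is lifted clear above the charger with the button still held in (value of joint tall_pack_release above 0.0055 m and height (world z) of tall_pack_mid above 0.112 m), for 0.05 s.
3. the tall pack is lowered into the tray, still held, to within 20 mm of its floor (value of joint tall_pack_release above 0.003 m and z of tall_pack_mid in the frame of tray_floor below 0.0825 m and x of tall_pack_mid in the frame of tray_floor between -0.081 and 0.081 m and y of tall_pack_mid in the frame of tray_floor between -0.076 and 0.076 m), for 0.05 s.
At the end, for the whole second after the job is handed in: The tall pack stands upright (within 10 degrees) and at rest on the floor of the cardboard tray (within 6 mm of it, its centre inside the walls), its button sprung out again; the short pack is still in its bay, within 15 mm of where it was (x of tall_pack_mid in the frame of tray_floor between -0.081 and 0.081 m and y of tall_pack_mid in the frame of tray_floor between -0.076 and 0.076 m and z of tall_pack_mid in the frame of tray_floor below 0.0685 m and angle between tall_pack_mid's own z axis and vertical below 0.17 rad and linear speed of tall_pack below 0.02 m/s and value of joint tall_pack_release below 0.002 m and distance of short_pack_mid from where it was at the start of the episode below 0.015 m); the robot touches nothing.
It fails at once if the short pack is pulled out or pushed about by more than 15 mm (distance of short_pack_mid from where it was at the start of the episode above 0.015 m).
It also fails if it takes over 45 s, if anything falls off the work surface, if the arm or the gripper's body presses on something with over 40 N, if the wrist force passes 120 N, or if a joint passes its speed limit or range.

## Robot

A 6-joint arm with a two-finger parallel gripper is mounted at the origin on a cart in front of the work surface, level with it; the furniture and walls round the work are solid. World frame = base frame: x ahead of the robot, y to its left, z up, the work surface at z = 0. Lengths are in m, angles in rad, forces in N, time in s.
With the tool pointing down it reaches from about 0.35 to 0.875 m from the base axis. Payload 15.5 kg.
Tool frame: the origin (TCP) lies on the centre line of the jaws, within the pads' length; the fingertips stand 22 mm ahead of it and the grasp point (between the pads) lies 3 mm ahead of it; z points along the fingers, y is the line along which they close (so a half turn about z gives the same grasp; the last joint's range is limited). The gripper opens to 85 mm and grips with 20 to 120 N. Pads are 22 mm wide; open, the fingers measure 114 mm over their backs; the gripper's body (76 mm by 85 mm) begins 54 mm behind the grasp point. The pads swing forward as they close: fully open they stand 13 mm farther back than shut.
Start: joints at [1.02, 0.494, 1.345, -0, 1.302, -0.096], TCP at [0.275, 0.561, 0.253] pointing down, gripper open.
Joint ranges: [-2.91, 2.91], [-0.82, 2.16], [0.22, 2.67], [-1.22, 4.37], [0.12, 2.79], [-3.08, 3.08]. Speed limits (rad/s): [1.89, 1.89, 2.57, 3.01, 3.01, 3.01].

## Interface

Orientations are given as a unit quaternion [x, y, z, w].
In Python, from rig import arm, optics, spotter gives the robot as it stands.
- The arm moves only by the tool jog_arm, never from a script. Its argument "rows" is a list of rows, each an object of numbers: "fingers": the closure, from 0 (fully open) to 1 (shut); "dx", "dy", "dz": the shift along the world's x, y, z in cm; "spin": the turn about the world's z in rad. A call has 1 to 8 rows; each row is the pose to reach, as a shift and turn from the pose commanded when the call began; what a row does not reach only later rows make up. A row lasts 1/12 s, in which the tool goes at most 41.7 mm and 7.16 degrees, less where a joint would pass 70% of its speed; a pose out of reach is approached as far as the arm can. A call with a gripper value outside its range is refused whole. The fingers move at their own pace and stop on an object; "grip_force" is the grip in N (left out, the last holds). Time passes only in rows, so rows that repeat a pose let the fingers close. It gives the time, the measured TCP pose, the force, the opening and the grip force at its end, in the units of the state.
- arm.observe(): the state, without advancing time (a new reading comes with each control period).
- optics.capture(name): name is "scene" or "top"; returns a dict with "pixels" (384x512x3 uint8, red, green, blue), "mtx" (3x3 intrinsics, pixels), "k1" (the pictures are not rectified: a ray, as slopes to the right and down, at radius r is drawn at 1 + k1 r^2 times it, then the intrinsics apply), "origin" and "attitude" of the camera in the world. Camera axes: x right, y up, looking along -z (the intrinsics and any distortion apply to the point x, -y, -z); pixel columns grow to the right and rows downward; lengths in m; the calibration is good to about 2 mm. A picture is of the moment at which its call begins. There is no depth.
- arm.sign_off(): hands the job in; it is judged then, once.
Trained networks look in the newest picture that a camera, given by its name, has taken for a name from the list of things; names that differ only in an ending like _2 or _b are one class to them, and where a whole thing is asked for, a point or a joint stands for the part that bears it (a point fixed in the world has none). Each returns a list of dicts, best first, with "conf" (0 to 1); they miss things now and then, are a little off and sometimes report something else, mostly with a low value. They report only what shows in the picture. A call takes as long as a camera call. They do not tell look-alikes from the thing itself.
- spotter.outline_of(camera, query): "pixels" (384x512 bool, what is visible of it) and "box" ([left, top, right, bottom] in pixels, round what is visible of it).
- spotter.mark_of(camera, query): "pixel" ([column, row] in pixels: a listed point, or the origin of a listed thing).
The state is a dict: "clock": time; "joint_pos": joint angles; "joint_velocities": joint speeds; "joint_efforts": joint torques, N m; "tool_pos": TCP position; "eef_rot": TCP orientation; "ft_force": force on the tool from outside, world axes, zero at the start; "wrist_torque": the same for the moment, N m; "finger_gap": finger opening in m; "grip_force": force on a finger pad.
Only numpy, scipy, OpenCV 4.12 (cv2) and the standard library are available. Lean on these libraries where they do the work, as an engineer would, in place of code of your own. Each camera call takes 0.05 s, during which the arm holds its last target. There are 200 camera calls.

## Working session

There is one attempt and no reset: what is moved stays moved. The work goes in short steps, Python scripts to look and compute and a tool call to move; the robot and the scene stay as the last step left them, time stands still between calls to the robot, and variables do not carry over. Pictures are saved under pics/ and viewed, at most 10 in all, crops included, and the job is handed in when it is done.

Besides the shell and the picture viewer there is one more tool, called after "Call:" as a command line: name --argument value ..., lists and objects as JSON in quotes. jog_arm: Moves the arm, as the interface text tells. Its arguments: {"type":"object","properties":{"rows":{"type":"array","items":{"type":"object","properties":{"fingers":{"type":"number"},"dx":{"type":"number"},"dy":{"type":"number"},"dz":{"type":"number"},"spin":{"type":"number"}}}},"grip_force":{"type":"number"}},"required":["rows"]}

```bash
mkdir -p pics
cat > h.py <<'E'
import numpy as np, cv2
from rig import arm, optics, spotter
from scipy.spatial.transform import Rotation as R
def rot(a):
    a=np.array(a,float); return a if a.shape==(3,3) else R.from_quat(a).as_matrix()
def ray(c,px):
    d=np.array([c['k1'],0,0,0],float)
    # undistort (slopes * (1+k1 r^2))
    p=cv2.undistortPoints(np.array([[px]],float),np.array(c['mtx'],float),d)[0,0]
    v=rot(c['attitude'])@np.array([p[0],-p[1],-1]); return np.array(c['origin'],float),v
def at_z(c,px,z):
    o,v=ray(c,px); return o+v*(z-o[2])/v[2]
def proj(c,P):
    q=rot(c['attitude']).T@(np.array(P,float)-np.array(c['origin'])); s=np.array([q[0]/-q[2],-q[1]/-q[2]])
    s=s*(1+c['k1']*(s@s)); m=np.array(c['mtx']); return (m@[s[0],s[1],1])[:2]
def tri(c1,p1,c2,p2):
    o1,v1=ray(c1,p1);o2,v2=ray(c2,p2)
    A=np.stack([v1,-v2],1);t=np.linalg.lstsq(A,o2-o1,rcond=None)[0]
    a=o1+v1*t[0];b=o2+v2*t[1];return (a+b)/2,np.linalg.norm(a-b)
E
python3 - <<'E'
from h import *
for n in ['scene','top']:
    c=optics.capture(n); cv2.imwrite(f'pics/{n}0.png',c['pixels'][:,:,::-1])
    print(n,c['origin'],c['attitude'],c['mtx'],c['k1'])
    for q in ['tall_pack_mid','short_pack_mid','tray_floor']:
        print(q,[(np.round(m['pixel'],1),round(m['conf'],2)) for m in spotter.mark_of(n,q)])
        try: print('  ',[(np.round(m['box']),round(m['conf'],2)) for m in spotter.outline_of(n,q)])
        except Exception as e: print(e)
print(arm.observe())
E
```

```text
scene [ 0.16159673 -0.48274591  0.5812927 ] [ 0.4534676  -0.10101401 -0.19968153  0.86272278] [[373.01225345   0.         256.58084348]
 [  0.         373.01225345 183.95110846]
 [  0.           0.           1.        ]] -0.12406914075869703
tall_pack_mid [(array([253.2, 140.6]), 0.94), (array([215.5, 169.8]), 0.88), (array([203.1, 147. ]), 0.72)]
   [(array([198., 141., 232., 198.]), 0.85), (array([239., 117., 264., 157.]), 0.78)]
short_pack_mid [(array([262.3, 164.8]), 0.63)]
   [(array([251., 146., 278., 174.]), 0.6)]
tray_floor [(array([326., 239.]), 0.58)]
   [(array([277., 199., 381., 278.]), 0.66)]
top [0.32824228 0.19302171 0.89771651] [-0.06668404  0.07878625  0.7757029  -0.62260018] [[369.02557708   0.         257.97855073]
 [  0.         369.02557708 196.62566552]
 [  0.           0.           1.        ]] 0.03721147211401135
tall_pack_mid [(array([154.1, 253.8]), 0.88), (array([208.7, 239.8]), 0.83), (array([162.7, 191.7]), 0.62)]
   [(array([134., 236., 171., 271.]), 0.68), (array([189., 228., 225., 263.]), 0.67)]
short_pack_mid [(array([204.4, 186.5]), 0.78)]
   [(array([184., 174., 218., 203.]), 0.97)]
tray_floor [(array([310.3, 162.5]), 0.69)]
   [(array([270., 123., 355., 201.]), 0.96)]
{'clock': 0.7, 'joint_pos': array([ 1.01949426e+00,  4.93598753e-01,  1.34549920e+00, -3.40556319e-05,
        1.30248824e+00, -9.55192409e-02]), 'joint_velocities': array([-0.00045031,  0.00074624,  0.00073417,  0.00017798,  0.00151383,
        0.00011075]), 'joint_efforts': array([ 5.03569845e-04, -8.81865764e+01, -3.84211385e+01, -2.94915135e-04,
        1.08512380e-03, -5.05654407e-05]), 'tool_pos': array([0.27512292, 0.56119336, 0.25327801]), 'eef_rot': array([ 2.25919562e-01,  9.74145960e-01, -2.15606776e-06,  1.65936500e-05]), 'ft_force': array([ 0.51782471, -0.75305125,  0.05598821]), 'wrist_torque': array([-0.00562335, -0.01656025,  0.03262459]), 'grip_force': 0.0, 'finger_gap': 0.08543842025514706}
```

```bash
python3 -c "
import cv2,numpy as np
a=cv2.imread('pics/scene0.png');b=cv2.imread('pics/top0.png')
cv2.imwrite('pics/both.png',cv2.resize(np.vstack([a,b]),(400,600)))"
```

```text
(no output)
```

View pics/scene0.png

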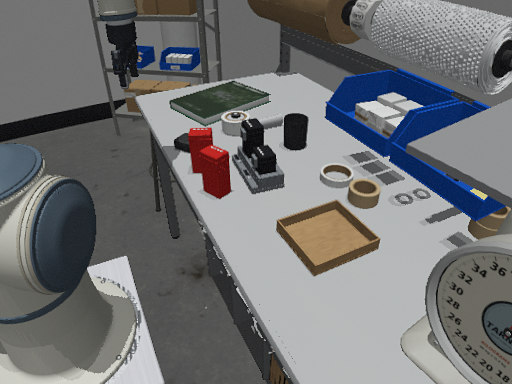

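View pics/top0.png

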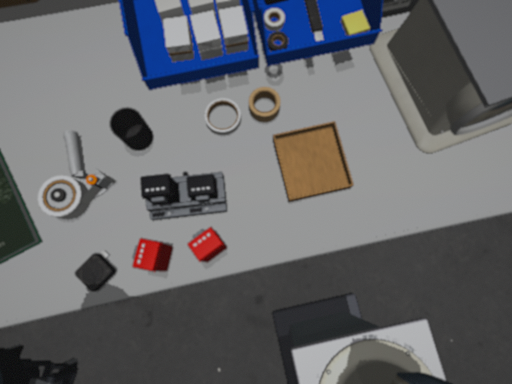

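The top picture shows two black packs in the charger: the tall one at about (160,189) and the short one at (203,187). Two red look-alikes sit at (152,255) and (207,244), and the tray at (312,162). In the scene picture the tall black pack is at (253,138), the short one at (263,160), and the reds at (203,150) and (215,172).

The tall_pack candidates are scene (253,140)/top (162,191), which is black and in the charger, and the two reds. The black one fits the description. I'll measure it and confirm with a crop.

Run:
```python
from h import *
s=optics.capture('scene');t=optics.capture('top')
T,e=tri(s,[253.2,140.6],t,[162.7,191.7]);print('tall',T,e)
S,e=tri(s,[262.3,164.8],t,[204.4,186.5]);print('short',S,e)
F,e=tri(s,[326,239],t,[310.3,162.5]);print('tray',F,e)
print('fixed z', at_z(t,[162.7,191.7],.0745),at_z(t,[204.4,186.5],.0545),at_z(t,[310.3,162.5],.004), at_z(s,[253.2,140.6],.0745),at_z(s,[262.3,164.8],.0545),at_z(s,[326,239],.004))
# charger near edge corners bottom in top, tray corners
for n,px,z in [('tray',(273,135),.032),('tray',(335,123),.032),('tray',(352,187),.032),('tray',(288,200),.032)]:print(n,at_z(t,px,z))
a=cv2.resize(s['pixels'][100:205,180:290],(630,600),interpolation=cv2.INTER_CUBIC)
b=cv2.resize(t['pixels'][150:280,110:250],(630,585),interpolation=cv2.INTER_CUBIC)
cv2.imwrite('pics/c1.png',cv2.resize(a,(800,600))[:,:,::-1]);cv2.imwrite('pics/c2.png',b[:,:,::-1])
```

```text
tall [0.55651478 0.36750903 0.0824478 ] 0.005140510497519819
short [0.54822918 0.27802749 0.05563908] 0.008932464087377674
tray [ 5.70586295e-01  8.75609486e-03 -3.34857413e-04] 0.00010085510375748055
fixed z [0.5561988  0.36994639 0.0745    ] [0.55291665 0.27682763 0.0545    ] [0.56946481 0.00962415 0.004     ] [0.565618   0.38104281 0.0745    ] [0.5442311 0.2796952 0.0545   ] [0.56748317 0.0050979  0.004     ]
tray [0.65096505 0.08826102 0.032     ]
tray [ 0.64786988 -0.06936581  0.032     ]
tray [ 0.48061691 -0.06711673  0.032     ]
tray [0.48291421 0.09006438 0.032     ]
```

View pics/c2.png

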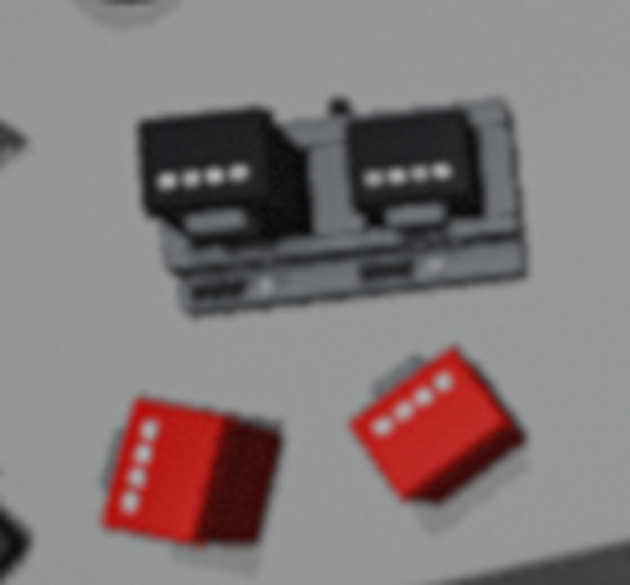

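View pics/c1.png

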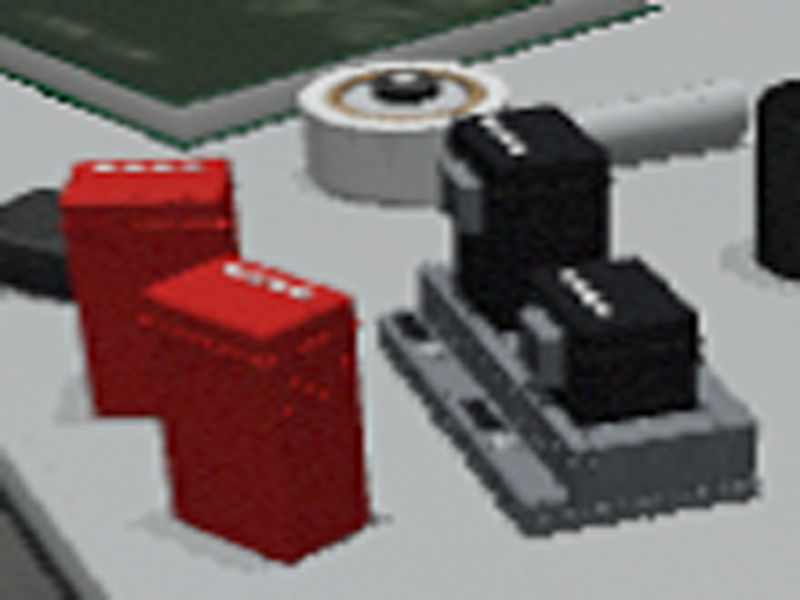

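Confirmed: the tall black pack is at crop (205,165), with its button facing the robot side (-x). The reds are decoys. Next I'll get the pose from the top-face corners.

Run:
```python
from h import *
t=optics.capture('top')
def f(pts,z):
    P=np.array([at_z(t,(x/4.5+110-.4,y/4.5+150-.4),z) for x,y in pts]);print(P[:,:2].round(4).tolist(),P.mean(0));
    d=P[0]-P[1]+P[3]-P[2];print('yaw of y axis rel world y',-np.arctan2(d[0],d[1]), np.linalg.norm(d)/2)
    return P
f([(140,122),(268,108),(277,205),(148,213)],.137)
f([(347,122),(470,112),(479,210),(357,222)],.097)
# seam and charger front edge (z~?)
print(at_z(t,(190/4.5+110,312/4.5+150),0.0),at_z(t,(525/4.5+110,275/4.5+150),0.0))
print(at_z(t,(510/4.5+110,97/4.5+150),0.046))
for m in [spotter.outline_of('top','tall_pack_mid'),spotter.mark_of('top','tall_pack_release'),spotter.mark_of('top','tall_pack_mid')]:
    print([(np.round(x.get('box',x.get('pixel')),1),x['conf']) for x in m])
# predicted proj of hypothesised tops
```

```text
[[0.5812, 0.3966], [0.575, 0.3366], [0.5277, 0.3404], [0.5369, 0.3997]] [0.55520257 0.3683173  0.137     ]
yaw of y axis rel world y -0.12933842355282327 0.060124339052507726
[[0.5723, 0.3071], [0.5641, 0.2463], [0.5141, 0.2516], [0.5212, 0.3113]] [0.54294954 0.2790464  0.097     ]
yaw of y axis rel world y -0.12624840183500735 0.06071854859623361
[0.51383149 0.42228302 0.        ] [0.49424039 0.24031452 0.        ]
[0.58147    0.22659668 0.046     ]Traceback (most recent call last):
  File "<stdin>", line 12, in <module>
ValueError: it knows: short_pack_mid, tall_pack_mid, tray_floor
```

Call:
jog_arm --rows '[{"dx": 3.5,"dy": -2.4,"spin": -0.12,"fingers": 0},{"dx": 7,"dy": -4.8,"spin": -0.24,"fingers": 0},{"dx": 10.5,"dy": -7.2,"spin": -0.36,"fingers": 0},{"dx": 14,"dy": -9.6,"spin": -0.48,"fingers": 0},{"dx": 17.5,"dy": -12,"spin": -0.6,"fingers": 0},{"dx": 21,"dy": -14.4,"spin": -0.72,"fingers": 0},{"dx": 24.5,"dy": -16.8,"spin": -0.84,"fingers": 0},{"dx": 28,"dy": -19.2,"spin": -0.96,"fingers": 0}]' --grip_force 40

```text
invalid input at $.rows[0]: expected keys fingers, dx, dy, dz, spin
```

Call:
jog_arm --rows '[{"spin": -0.12,"fingers": 0},{"spin": -0.24,"fingers": 0},{"spin": -0.275,"fingers": 0},{"spin": -0.275,"fingers": 0},{"spin": -0.275,"fingers": 0},{"spin": -0.275,"fingers": 0}]'

```text
invalid input at $.rows[0]: expected keys fingers, dx, dy, dz, spin
```

Run:
```python
from h import *
o=arm.observe();q=R.from_quat(o['eef_rot']).as_matrix();print(o['clock'],o['tool_pos'],'yaw of tool y',np.arctan2(q[1,1],q[0,1]),q[:,2],o['joint_pos'])
s=optics.capture('scene');t=optics.capture('top')
print(proj(s,[.5555,.3685,.137]),proj(s,o['tool_pos']),proj(t,o['tool_pos']))
a=cv2.resize(s['pixels'][60:200,180:320],(600,600),interpolation=cv2.INTER_CUBIC)
cv2.imwrite('pics/d1.png',a[:,:,::-1])
```

```text
0.9 [0.27511108 0.56117261 0.25329133] yaw of tool y 1.114938368701309 [ 1.18306888e-05 -1.96643721e-06 -1.00000000e+00] [ 1.01948205e+00  4.93552714e-01  1.34554434e+00 -1.15200188e-05
  1.30249107e+00 -9.54532668e-02]
[251.57250944 123.20541014] [129.22055488  78.63768808] [ 44.02513638 358.82449895]
```

View pics/d1.png

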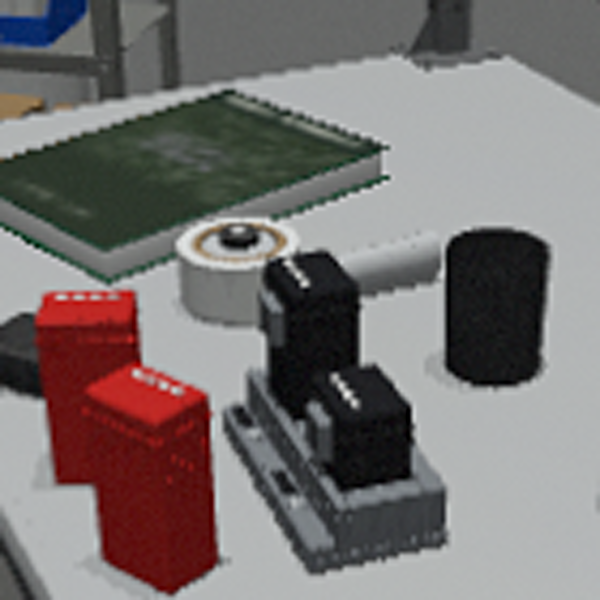

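Every row needs all five keys, so the arm has not moved; the picture shows the same view, with the pack top at crop (312,270), matching my predicted (307,271).

Call:
jog_arm --rows '[{"dx": 3.5,"dy": -2.4,"dz": 0,"spin": -0.12,"fingers": 0},{"dx": 7,"dy": -4.8,"dz": 0,"spin": -0.24,"fingers": 0},{"dx": 10.5,"dy": -7.2,"dz": 0,"spin": -0.36,"fingers": 0},{"dx": 14,"dy": -9.6,"dz": 0,"spin": -0.48,"fingers": 0},{"dx": 17.5,"dy": -12,"dz": 0,"spin": -0.6,"fingers": 0},{"dx": 21,"dy": -14.4,"dz": 0,"spin": -0.72,"fingers": 0},{"dx": 24.5,"dy": -16.8,"dz": 0,"spin": -0.84,"fingers": 0},{"dx": 28,"dy": -19.2,"dz": 0,"spin": -0.96,"fingers": 0}]' --grip_force 40

```text
clock: 1.67
tool_pos: [0.5516, 0.3712, 0.2534]
eef_rot: [0.653, 0.758, 0.0, 0.0]
ft_force: [0.8, 1.2, -0.0]
finger_gap: 0.0854
grip_force: 0.0
```

Call:
jog_arm --rows '[{"dx": 0,"dy": 0,"dz": 0,"spin": -0.12,"fingers": 0},{"dx": 0,"dy": 0,"dz": 0,"spin": -0.24,"fingers": 0},{"dx": 0,"dy": 0,"dz": 0,"spin": -0.275,"fingers": 0},{"dx": 0,"dy": 0,"dz": 0,"spin": -0.275,"fingers": 0},{"dx": 0,"dy": 0,"dz": 0,"spin": -0.275,"fingers": 0},{"dx": 0,"dy": 0,"dz": 0,"spin": -0.275,"fingers": 0}]'

```text
clock: 2.17
tool_pos: [0.5499, 0.3728, 0.2533]
eef_rot: [0.748, 0.664, 0.0, -0.0]
ft_force: [-0.0, 0.7, 0.2]
finger_gap: 0.0854
grip_force: 0.0
```

Run:
```python
from h import *
o=arm.observe();q=R.from_quat(o['eef_rot']).as_matrix();print(o['clock'],o['tool_pos'],'yaw of tool y',np.arctan2(q[1,1],q[0,1]),q[:,2],o['joint_pos'])
s=optics.capture('scene');t=optics.capture('top')
tip=o['tool_pos']-[0,0,.015]
print('tip centre px scene',proj(s,tip))
a=cv2.resize(s['pixels'][40:190,190:340],(600,600),interpolation=cv2.INTER_CUBIC)
cv2.imwrite('pics/e1.png',a[:,:,::-1])
```

```text
2.1667 [0.54990498 0.37279787 0.25331364] yaw of tool y -0.1179100656472688 [ 3.88361756e-06  1.18857865e-05 -1.00000000e+00] [5.05925551e-01 5.50341046e-01 1.23965639e+00 8.72349990e-06
 1.35158606e+00 6.23833720e-01]
tip centre px scene [248.40401331  87.84420129]
```

View pics/e1.png

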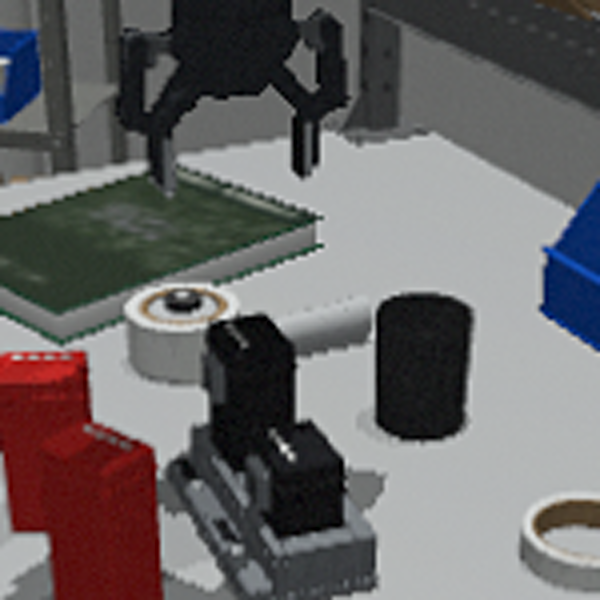

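The gripper hangs above the tall pack, with its jaws lined up in pack x. I'll correct by +0.5, -0.4 cm and go down.

Call:
jog_arm --rows '[{"dx": 0.5,"dy": -0.4,"dz": -2,"spin": 0,"fingers": 0},{"dx": 0.5,"dy": -0.4,"dz": -4,"spin": 0,"fingers": 0},{"dx": 0.5,"dy": -0.4,"dz": -6,"spin": 0,"fingers": 0},{"dx": 0.5,"dy": -0.4,"dz": -8,"spin": 0,"fingers": 0},{"dx": 0.5,"dy": -0.4,"dz": -10,"spin": 0,"fingers": 0},{"dx": 0.5,"dy": -0.4,"dz": -12,"spin": 0,"fingers": 0},{"dx": 0.5,"dy": -0.4,"dz": -13.5,"spin": 0,"fingers": 0},{"dx": 0.5,"dy": -0.4,"dz": -14.6,"spin": 0,"fingers": 0}]'

```text
clock: 2.93
tool_pos: [0.5544, 0.3686, 0.1057]
eef_rot: [0.748, 0.664, -0.001, -0.0]
ft_force: [-0.5, -0.9, -0.2]
finger_gap: 0.0854
grip_force: 0.0
```

Run:
```python
from h import *
s=optics.capture('scene');t=optics.capture('top')
o=arm.observe();print(o['clock'],o['tool_pos'],o['ft_force'])
a=cv2.resize(s['pixels'][80:190,200:310],(550,550),interpolation=cv2.INTER_CUBIC)
cv2.imwrite('pics/f1.png',a[:,:,::-1])
```

```text
3.0333 [0.55418501 0.36833258 0.10562298] [-0.54755269  0.15035108  0.69189291]
```

View pics/f1.png

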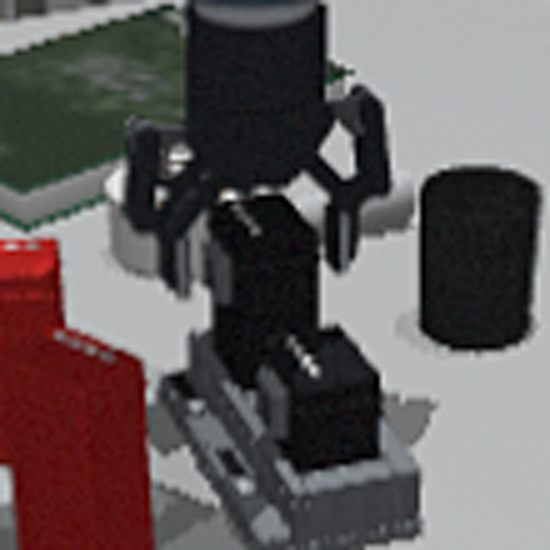

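The fingers flank the pack with similar gaps: the button side at (195,260) and the far side at (330,240). Closing.

Call:
jog_arm --rows '[{"dx": 0,"dy": 0,"dz": 0,"spin": 0,"fingers": 0.3},{"dx": 0,"dy": 0,"dz": 0,"spin": 0,"fingers": 0.35},{"dx": 0,"dy": 0,"dz": 0,"spin": 0,"fingers": 0.4},{"dx": 0,"dy": 0,"dz": 0,"spin": 0,"fingers": 0.4}]' --grip_force 40

```text
clock: 3.37
tool_pos: [0.5553, 0.369, 0.1083]
eef_rot: [0.748, 0.663, 0.001, 0.0]
ft_force: [-1.2, 0.8, 3.4]
finger_gap: 0.0513
grip_force: 2.3
```

Call:
jog_arm --rows '[{"dx": 0,"dy": 0,"dz": 0,"spin": 0,"fingers": 0.5},{"dx": 0,"dy": 0,"dz": 0,"spin": 0,"fingers": 0.6},{"dx": 0,"dy": 0,"dz": 0,"spin": 0,"fingers": 0.7},{"dx": 0,"dy": 0,"dz": 0,"spin": 0,"fingers": 0.7}]' --grip_force 40

```text
clock: 3.7
tool_pos: [0.5562, 0.3691, 0.1086]
eef_rot: [0.748, 0.663, 0.001, 0.0]
ft_force: [1.6, -0.0, 7.9]
finger_gap: 0.0458
grip_force: 42.7
```

Call:
jog_arm --rows '[{"dx": 0,"dy": 0,"dz": 0.2,"spin": 0,"fingers": 0.7},{"dx": 0,"dy": 0,"dz": 0.4,"spin": 0,"fingers": 0.7},{"dx": 0,"dy": 0,"dz": 0.6,"spin": 0,"fingers": 0.7},{"dx": 0,"dy": 0,"dz": 0.6,"spin": 0,"fingers": 0.7}]'

```text
clock: 4.03
tool_pos: [0.5552, 0.3687, 0.1136]
eef_rot: [0.748, 0.663, 0.0, 0.0]
ft_force: [2.6, -0.2, -3.7]
finger_gap: 0.0459
grip_force: 42.6
```

The force reads about the pack's weight, so it is free. Lifting on.

Call:
jog_arm --rows '[{"dx": 0,"dy": 0,"dz": 1,"spin": 0,"fingers": 0.7},{"dx": 0,"dy": 0,"dz": 2.5,"spin": 0,"fingers": 0.7},{"dx": 0,"dy": 0,"dz": 4,"spin": 0,"fingers": 0.7},{"dx": 0,"dy": 0,"dz": 6,"spin": 0,"fingers": 0.7},{"dx": 0,"dy": 0,"dz": 8,"spin": 0,"fingers": 0.7},{"dx": 0,"dy": 0,"dz": 10,"spin": 0,"fingers": 0.7},{"dx": 0,"dy": 0,"dz": 12,"spin": 0,"fingers": 0.7},{"dx": 0,"dy": 0,"dz": 13,"spin": 0,"fingers": 0.7}]'

```text
clock: 4.7
tool_pos: [0.5552, 0.369, 0.2457]
eef_rot: [0.748, 0.663, 0.001, 0.0]
ft_force: [0.0, 0.7, -5.1]
finger_gap: 0.0457
grip_force: 42.4
```

Call:
jog_arm --rows '[{"dx": 0.1,"dy": -1.5,"dz": 0,"spin": 0,"fingers": 0.7},{"dx": 0.2,"dy": -4,"dz": 0,"spin": 0,"fingers": 0.7},{"dx": 0.3,"dy": -7,"dz": 0,"spin": 0,"fingers": 0.7},{"dx": 0.4,"dy": -10,"dz": 0,"spin": 0,"fingers": 0.7},{"dx": 0.5,"dy": -13,"dz": 0,"spin": 0,"fingers": 0.7},{"dx": 0.6,"dy": -16,"dz": 0,"spin": 0,"fingers": 0.7},{"dx": 0.8,"dy": -19,"dz": 0,"spin": 0,"fingers": 0.7},{"dx": 1,"dy": -22,"dz": 0,"spin": 0,"fingers": 0.7}]'

```text
clock: 5.37
tool_pos: [0.5641, 0.147, 0.2425]
eef_rot: [0.748, 0.663, -0.001, -0.0]
ft_force: [0.2, 0.2, -4.6]
finger_gap: 0.046
grip_force: 42.0
```

Call:
jog_arm --rows '[{"dx": 0.1,"dy": -3,"dz": 0,"spin": 0.03,"fingers": 0.7},{"dx": 0.2,"dy": -6,"dz": 0,"spin": 0.05,"fingers": 0.7},{"dx": 0.3,"dy": -9,"dz": 0,"spin": 0.08,"fingers": 0.7},{"dx": 0.3,"dy": -11.5,"dz": 0,"spin": 0.1,"fingers": 0.7},{"dx": 0.3,"dy": -13,"dz": 0,"spin": 0.1,"fingers": 0.7},{"dx": 0.3,"dy": -14,"dz": 0,"spin": 0.1,"fingers": 0.7},{"dx": 0.3,"dy": -14,"dz": 0,"spin": 0.1,"fingers": 0.7},{"dx": 0.3,"dy": -14,"dz": 0,"spin": 0.1,"fingers": 0.7}]'

```text
clock: 6.03
tool_pos: [0.5677, 0.0087, 0.2429]
eef_rot: [0.714, 0.7, -0.0, -0.0]
ft_force: [0.1, 1.2, -4.9]
finger_gap: 0.0457
grip_force: 42.0
```

Run:
```python
from h import *
s=optics.capture('scene');t=optics.capture('top')
o=arm.observe();print(o['clock'],o['tool_pos'],o['ft_force'],o['finger_gap'])
print(proj(s,o['tool_pos']-[0,0,.003]))
cv2.imwrite('pics/g1.png',cv2.resize(s['pixels'][60:300,190:430],(600,600))[:,:,::-1])
```

```text
6.1333 [0.56780762 0.00955608 0.24302596] [ 0.45360003 -0.30853606 -5.61536422] 0.04518899761105656
[337.17319528 145.777694  ]
```

View pics/g1.png

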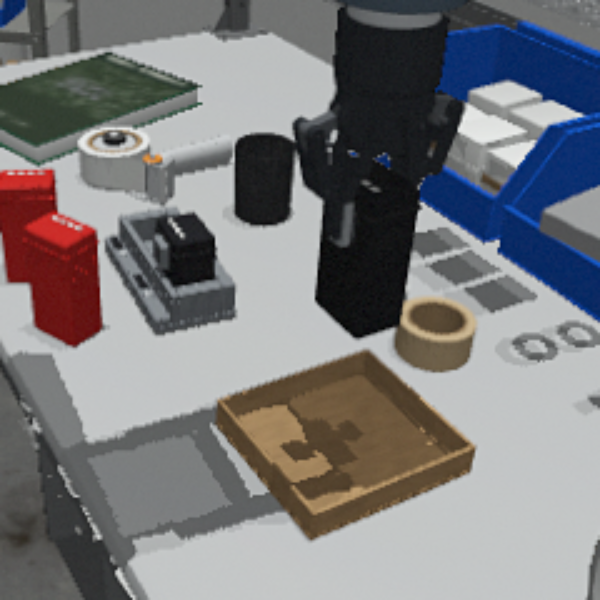

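The pack is held upright above the tray and the short pack is still in the charger. Lowering.

Call:
jog_arm --rows '[{"dx": 0,"dy": 0,"dz": -1.5,"spin": 0,"fingers": 0.7},{"dx": 0,"dy": 0,"dz": -3.5,"spin": 0,"fingers": 0.7},{"dx": 0,"dy": 0,"dz": -5.5,"spin": 0,"fingers": 0.7},{"dx": 0,"dy": 0,"dz": -7.5,"spin": 0,"fingers": 0.7},{"dx": 0,"dy": 0,"dz": -9.5,"spin": 0,"fingers": 0.7},{"dx": 0,"dy": 0,"dz": -11.5,"spin": 0,"fingers": 0.7},{"dx": 0,"dy": 0,"dz": -12.7,"spin": 0,"fingers": 0.7},{"dx": 0,"dy": 0,"dz": -13.5,"spin": 0,"fingers": 0.7}]'

```text
clock: 6.8
tool_pos: [0.5674, 0.0098, 0.1067]
eef_rot: [0.714, 0.7, -0.001, -0.001]
ft_force: [0.3, 0.2, -6.3]
finger_gap: 0.0457
grip_force: 42.2
```

Call:
jog_arm --rows '[{"dx": 0,"dy": 0,"dz": -0.1,"spin": 0,"fingers": 0.7},{"dx": 0,"dy": 0,"dz": -0.2,"spin": 0,"fingers": 0.7},{"dx": 0,"dy": 0,"dz": -0.3,"spin": 0,"fingers": 0.7},{"dx": 0,"dy": 0,"dz": -0.4,"spin": 0,"fingers": 0.7},{"dx": 0,"dy": 0,"dz": -0.4,"spin": 0,"fingers": 0.7},{"dx": 0,"dy": 0,"dz": -0.4,"spin": 0,"fingers": 0.7}]'

```text
clock: 7.3
tool_pos: [0.5682, 0.0087, 0.1047]
eef_rot: [0.714, 0.7, 0.0, 0.0]
ft_force: [0.3, 0.1, -6.4]
finger_gap: 0.0455
grip_force: 42.2
```

Not touching yet. I'll go on down in small steps.

Call:
jog_arm --rows '[{"dx": 0,"dy": 0,"dz": -0.1,"spin": 0,"fingers": 0.7},{"dx": 0,"dy": 0,"dz": -0.2,"spin": 0,"fingers": 0.7},{"dx": 0,"dy": 0,"dz": -0.3,"spin": 0,"fingers": 0.7},{"dx": 0,"dy": 0,"dz": -0.3,"spin": 0,"fingers": 0.7},{"dx": 0,"dy": 0,"dz": -0.3,"spin": 0,"fingers": 0.7}]'

```text
clock: 7.72
tool_pos: [0.568, 0.0087, 0.1012]
eef_rot: [0.714, 0.7, -0.0, -0.0]
ft_force: [0.3, -0.7, -4.3]
finger_gap: 0.0459
grip_force: 42.3
```

Call:
jog_arm --rows '[{"dx": 0,"dy": 0,"dz": -0.1,"spin": 0,"fingers": 0.7},{"dx": 0,"dy": 0,"dz": -0.1,"spin": 0,"fingers": 0.7},{"dx": 0,"dy": 0,"dz": -0.1,"spin": 0,"fingers": 0.7}]'

```text
clock: 7.97
tool_pos: [0.5683, 0.0087, 0.1006]
eef_rot: [0.714, 0.7, 0.0, 0.0]
ft_force: [-1.1, 0.1, 3.1]
finger_gap: 0.0459
grip_force: 41.3
```

It has touched down (+3 N). Opening gradually.

Call:
jog_arm --rows '[{"dx": 0,"dy": 0,"dz": 0,"spin": 0,"fingers": 0.45},{"dx": 0,"dy": 0,"dz": 0,"spin": 0,"fingers": 0.4},{"dx": 0,"dy": 0,"dz": 0,"spin": 0,"fingers": 0.35},{"dx": 0,"dy": 0,"dz": 0,"spin": 0,"fingers": 0.3},{"dx": 0,"dy": 0,"dz": 0,"spin": 0,"fingers": 0.2},{"dx": 0,"dy": 0,"dz": 0,"spin": 0,"fingers": 0.1},{"dx": 0,"dy": 0,"dz": 0,"spin": 0,"fingers": 0},{"dx": 0,"dy": 0,"dz": 0,"spin": 0,"fingers": 0}]' --grip_force 20

```text
clock: 8.63
tool_pos: [0.5681, 0.0087, 0.1004]
eef_rot: [0.714, 0.7, 0.0, 0.0]
ft_force: [0.7, 0.0, 0.9]
finger_gap: 0.0856
grip_force: 0.0
```

Run:
```python
from h import *
s=optics.capture('scene');o=arm.observe();print(o['clock'],o['tool_pos'],o['ft_force'],o['finger_gap'])
cv2.imwrite('pics/h1.png',cv2.resize(s['pixels'][100:300,230:430],(600,600))[:,:,::-1])
```

```text
8.6833 [0.56808021 0.00866301 0.10031621] [-0.69315043 -0.58364319 -0.14513166] 0.08530529720688744
```

View pics/h1.png

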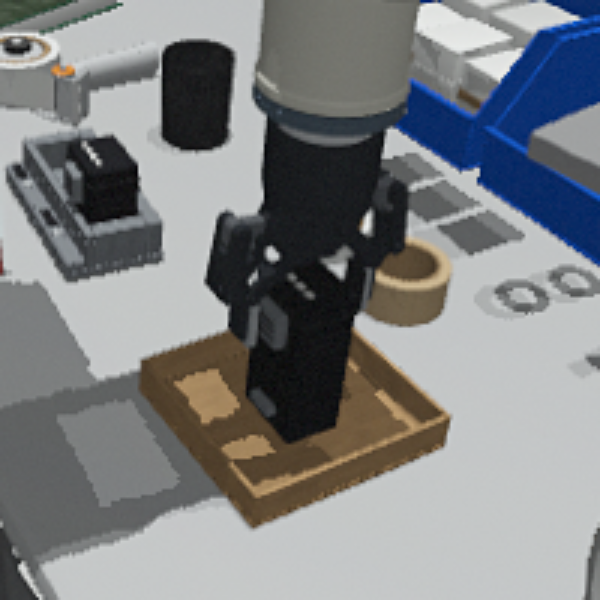

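The pack stands upright in the tray at (300,360), its button is out, and the fingers are open on both sides. Rising straight up.

Call:
jog_arm --rows '[{"dx": 0,"dy": 0,"dz": 0.5,"spin": 0,"fingers": 0},{"dx": 0,"dy": 0,"dz": 1.5,"spin": 0,"fingers": 0},{"dx": 0,"dy": 0,"dz": 3,"spin": 0,"fingers": 0},{"dx": 0,"dy": 0,"dz": 5,"spin": 0,"fingers": 0},{"dx": 0,"dy": 0,"dz": 7.5,"spin": 0,"fingers": 0},{"dx": 0,"dy": 0,"dz": 10,"spin": 0,"fingers": 0},{"dx": 0,"dy": 0,"dz": 12,"spin": 0,"fingers": 0},{"dx": 0,"dy": 0,"dz": 12,"spin": 0,"fingers": 0}]'

```text
clock: 9.35
tool_pos: [0.5698, 0.0086, 0.2252]
eef_rot: [0.714, 0.7, 0.002, 0.003]
ft_force: [0.5, -0.4, -0.2]
finger_gap: 0.0854
grip_force: 0.0
```

Run:
```python
from h import *
s=optics.capture('scene');o=arm.observe();print(o['tool_pos'],o['ft_force'])
print(spotter.mark_of('scene','tall_pack_mid'),proj(s,[.568,.009,.0665]),[m['box'] for m in spotter.outline_of('scene','tall_pack_mid')])
print('handed in',arm.sign_off())
```

```text
[0.56910463 0.00863364 0.22319016] [-0.22615735  0.46451471 -0.04100365]
[{'pixel': [214.4, 167.5], 'conf': 0.92}, {'pixel': [204.6, 149.7], 'conf': 0.89}, {'pixel': [327.7, 213.5], 'conf': 0.7}] [328.15024094 216.54959438] [[198.1, 143.0, 229.9, 196.0], [312.3, 181.6, 351.2, 247.4], [188.8, 127.0, 210.3, 173.8], [249.8, 145.0, 276.7, 172.8]]
the job is handed in; nothing more can be done
handed in None
```

The tall pack was unclipped with its button held in, now stands upright and released in the cardboard tray, the short pack is still clipped in the charger, and the job is handed in at about 9.5 s (the hand-in call returned no verdict).

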